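# Move the card reader from its charging dock to the counter mount

### The arm

A 6-joint arm with a two-finger parallel gripper is mounted at the origin on a cart in front of the work surface, level with it; the furniture and walls round the work are solid. World frame = base frame: x ahead of the robot, y to its left, z up, the work surface at z = 0. Lengths are in m, angles in rad, forces in N, time in s.
With the tool pointing down it reaches from about 0.275 to 1 m from the base axis. Payload 8.4 kg.
Tool frame: the origin (TCP) lies midway between the tips of the shut fingers; the grasp point (between the pads) lies env.grip_point_offset behind it (env.grip_point_offset is the distance from the TCP to the grasp point, in m); z points along the fingers, y is the line along which they close (so a half turn about z gives the same grasp; the last joint's range is limited). The gripper opens to 85 mm and grips with 20 to 120 N. Pads are 22 mm wide; open, the fingers measure 114 mm over their backs; the gripper's body (76 mm by 85 mm) begins 54 mm behind the grasp point. The pads swing forward as they close: fully open they stand 13 mm farther back than shut.
Start: joints at [-1.33, 0.353, 1.633, -0, 1.155, -0.002], TCP at [0.15, -0.607, 0.231] pointing down, gripper open.
Joint ranges: [-2.63, 2.63], [-0.92, 2.1], [0.06, 2.66], [-1.3, 4.44], [0, 2.69], [-3.02, 3.02]. Speed limits (rad/s): [2.22, 2.22, 2.79, 3.14, 3.14, 3.14].

### API

Orientations are given as a unit quaternion [x, y, z, w].
In Python, from bench import env gives the robot as it stands.
- The arm moves only by the tool servo_tool, never from a script. Its arguments are lists of equal length, an entry for each row: "delta_pos": the shift along the tool's x, y, z as a fraction of full scale, a list of three; "rotation": the turn, a rotation vector about the tool's x, y, z as a fraction of full scale, a list of three; "grip": the opening, from -1 (shut) to 1 (fully open), so that 0 is half open. In form: {"delta_pos": [[dx, dy, dz], ...], "rotation": [[ax, ay, az], ...], "grip": [grip, ...]}. A call has 1 to 20 rows; each row shifts and turns the commanded pose from where the row before left it, along the tool's axes as they then stand; what a row does not reach is not made up. Full scale, the value 1, is 0.04 m for a shift and 0.12 rad for a turn. A row lasts 1/8 s, in which the tool goes at most 62.5 mm and 10.7 degrees, less where a joint would pass 70% of its speed; a pose out of reach is approached as far as the arm can. A call with a number of a shift or a turn outside -1 to 1 is refused whole. A call with a gripper value outside its range is refused whole. The fingers move at their own pace and stop on an object; "newtons" is the grip in N (left out, the last holds). Time passes only in rows, so rows that do not move let the fingers close. It gives the time, the measured TCP pose, the force, the opening and the grip force at its end, in the units of the state.
- env.get_obs(): the state, without advancing time (a new reading comes with each control period).
- env.read_camera(name): name is "side" or "top" or "wrist"; returns the picture (400x640x3 uint8, red, green, blue); there is no depth.
- env.camera_params(name): a dict with "mtx" (3x3 intrinsics, pixels), "rvec" (rotation vector, rad) and "tvec" (3), from world to camera coordinates, as OpenCV has them. Camera axes: x right, y down, z forward; pixel columns grow to the right and rows downward; lengths in m; the calibration is good to about 2 mm. A picture is of the moment at which its call begins: read the wrist's pose just before it. camera_params takes no time and is no camera call; for the wrist camera it gives the pose at the moment of the call.
- env.sign_off(): hands the job in; it is judged then, once.
Trained networks look in the newest picture that a camera, given by its name, has taken for a name from the list of things; names that differ only in an ending like _2 or _b are one class to them, and where a whole thing is asked for, a point or a joint stands for the part that bears it (a point fixed in the world has none). Each returns a list of dicts, best first, with "confidence" (0 to 1); they miss things now and then, are a little off and sometimes report something else, mostly with a low value. They report only what shows in the picture. A call takes as long as a camera call.
- env.look_for(camera, target): "extent" ([centre column, centre row, width, height] in pixels, round what is visible of it).
- env.place_of(camera, target): "pixel" ([row, column] in pixels: a listed point, or the origin of a listed thing).
The state is a dict: "time_s": time; "qpos": joint angles; "qd": joint speeds; "effort": joint torques, N m; "tcp_pos": TCP position; "orientation": TCP orientation; "ft_force": force on the tool from outside, world axes, zero at the start; "ft_torque": the same for the moment, N m; "opening": finger opening in m; "grip_force": force on a finger pad.
Only numpy, scipy, OpenCV 4.12 (cv2) and the standard library are available. Lean on these libraries where they do the work, as an engineer would, in place of code of your own. Each camera call takes 0.05 s, during which the arm holds its last target. There are 200 camera calls.

### The job

The card reader has finished charging on the white dock: press the dock's thumb paddle so that its catch lets go and the reader springs forward, draw it off the rail, and slide it, screen end first, onto the rail of the empty counter mount until its catch clicks behind the foot and holds it there by itself. Push firmly enough for the catch but feel for it: do not force, ram, drop or tip the reader or lean on the paddle, and do not disturb the goods around.

Things in the scene. Friction and masses are not known exactly. Their poses are not given: they have to be found in the camera images.
- reader: card reader: dark payment terminal 122 x 62 x 24 mm, 0.38-0.52 kg, lying flat, keys up. Origin: middle of its foot's underside; x to the screen end, z up. Case: x -61..61, y -31..31, z 14..38 mm; grip it across y. Foot: 50 (x) x 36 (y) x 5 mm, joined by a neck 44 x 22 mm. On a rail it lies 14 mm above the table, axes parallel to the rail's; on the dock it is locked at x=0, y=0 of the dock
- dock: charging dock, white plastic, fixed; the reader starts locked on it. Origin under its middle, x along its rail from the open mouth (-x, nearer the robot) to the closed end, z up. Rail as on the mount. Base 80 mm wide, x -94..60 mm, up to 9 mm high beside the rail block (23 mm beyond x=30)
- mount: counter mount: grey metal rail on a dark steel plate 148 x 80 x 3 mm with four screws, fixed, empty at first. Origin under its middle, x along the rail from the open mouth (-x, nearer the robot) to the closed end, z up. Rail block 56 mm wide, x -100..48, 24 mm high; beside it, on the -y side, the black paddle of its catch (18 mm high), which need not be pressed
- mount_mouth (a point): on the rail's floor where its lips begin, at x=-52, z=14 mm of the mount. From here inward (+x) the foot runs in a channel 38.4 mm wide and 6.5 mm high under lips 26 mm apart (1.2 mm play each side, 1.5 mm in height). Outward the lips rise and end (at x=-60) and the walls flare to 50 mm (at x=-80); the floor goes on to x=-100, so the reader can be set down at about x=-87 and slid in
- mount_end (a point): top of the rail at its closed end, x=48, z=24 mm of the mount. Catch, buffer and stop sit on a carriage clamped up to 8 mm either way, so the reader locks somewhere at x=-8..8: feel for it. The foot rides over the catch's ramp (1-5 N, reader at x about -66), then presses a sprung buffer for 20 mm (3 to 9 N); there the catch snaps up behind it (10-16 N in all), 2 mm before a rigid stop
- dock_mouth (a point): the same point on the dock's rail (x=-52, z=14 mm of the dock). The reader's foot is clear of the lips, and can be lifted, when the reader is beyond x=-86 mm. A reader let go on either rail before its catch has clicked is pushed back by the buffer, 20 mm or a little more short of the locked place
- dock_paddle (a point): top middle of the dock's black ribbed paddle, 26 (x) x 24 (y) mm, at x=-33, y=-55, z=18 mm of the dock. Pressed straight down 4.5 to 6 mm (1.3 N at first, 2.8 N at the bottom, a rigid stop) it sinks the catch; the sprung contacts (9 to 3 N) then drive the reader 20 to 26 mm to the mouth, where it stays once the paddle is let go. It then slides off against a light drag (under 3 N)
- reader_screen (a point): middle of the reader's screen, 33 mm from its origin toward the screen end, 39 mm above the foot's underside
- candle_jar_0: glass candle jar with lid, 68 mm wide, 102 mm high, origin under its middle; stands behind the work, leave alone
- candle_jar_2: a second candle jar, grey lid, same size, leave alone
- compass_0: closed brass pocket compass, 60 x 54 x 16 mm, origin under its middle; at the front edge, leave alone
- soap_carton_0: white soap carton, 56 x 56 x 60 mm, origin under its middle; near the front edge, leave alone

How it is judged:
On the way, in this order (a step that is already met when the one before it is completed fails the run):
1. the dock's catch has been released and the reader has sprung at least 10 mm along the dock's rail, the paddle having been pressed rather than the reader pulled (x of reader in the frame of dock between -0.05 and -0.01 m and contact force between the fingers and reader below 0.5 N), for 0.1 s.
2. the reader is right off the dock's rail (distance between reader and dock above 0.09 m), for 0.1 s.
3. the reader's foot is in the mount's channel, not yet locked (x of reader in the frame of mount between -0.06 and -0.012 m and y of reader in the frame of mount between -0.004 and 0.004 m and z of reader in the frame of mount below 0.0175 m), for 0.05 s.
At the end, for the whole second after the job is handed in: The reader is held in the mount by its catch, screen end at the closed end: its origin at x=-9.5 to 11.5 mm along the rail (unlocked, the buffer keeps it below -11.5), within 3 mm across, 12 to 16.5 mm above the mount's underside, in line within 0.06 rad, at rest (x of reader in the frame of mount between -0.0095 and 0.0115 m and y of reader in the frame of mount between -0.003 and 0.003 m and z of reader in the frame of mount between 0.012 and 0.0165 m and x of reader_screen in the frame of mount above 0.02 m and angle between the x axis of reader and the x axis of mount, either way round below 0.06 rad and linear speed of reader below 0.01 m/s); the robot touches nothing.
It fails at once if the reader rammed home in the mount (over 40 N, all contacts together, near the locked place; about 25 N when locked and untouched), or jammed or pressed against mount or dock (over 90 N) ((x of reader in the frame of mount above -0.035 m and z of reader in the frame of mount below 0.02 m and contact force between reader and mount above 40 N) or contact force between reader and mount above 90 N or contact force between reader and dock above 90 N).
It fails at once if the robot leans on the dock, the mount or a paddle (over 25 N) (contact force between any of the fingers, the arm and dock above 25 N or contact force between any of the fingers, the arm and mount above 25 N).
It fails at once if the reader tipped by more than 0.4 rad (angle between reader's own z axis and vertical above 0.4 rad).
It fails at once if the reader dropped or thrown (over 1.2 m/s) (linear speed of reader above 1.2 m/s).
It fails at once if a bystander moved more than 15 mm (distance of any of candle_jar_0, candle_jar_2, compass_0, soap_carton_0 from where it was at the start of the episode above 0.015 m).
It also fails if it takes over 58 s, if anything falls off the work surface, if the arm or the gripper's body presses on something with over 40 N, if the wrist force passes 120 N, or if a joint passes its speed limit or range.

## Working session

There is one attempt and no reset: what is moved stays moved. The work goes in short steps, Python scripts to look and compute and a tool call to move; the robot and the scene stay as the last step left them, time stands still between calls to the robot, and variables do not carry over. Pictures are saved under pics/ and viewed, at most 10 in all, crops included, and the job is handed in when it is done.

Besides the shell and the picture viewer there is one more tool, called after "Call:" in YAML: its name, and indented under it one key for each argument. servo_tool: Moves the arm, as the interface text tells. Shift numbers are shares of 0.04 m and turn numbers shares of 0.12 rad, none past 1 either way. Its arguments: {"type":"object","properties":{"delta_pos":{"type":"array"},"rotation":{"type":"array"},"grip":{"type":"array"},"newtons":{"type":"number"}},"required":["delta_pos","rotation","grip"]}

```bash
ls; mkdir -p pics
cat > h.py <<'E'
import numpy as np, cv2
from bench import env
def cam(n):
    p=env.camera_params(n); R=cv2.Rodrigues(np.array(p['rvec'],float))[0]
    return np.array(p['mtx'],float),R,np.array(p['tvec'],float).ravel()
def ray(n,uv):
    K,R,t=cam(n); d=R.T@np.linalg.solve(K,[uv[0],uv[1],1.]); return -R.T@t,d
def onz(n,uv,z):
    o,d=ray(n,uv); return o+d*(z-o[2])/d[2]
def proj(n,X):
    K,R,t=cam(n); x=K@(R@np.array(X,float)+t); return x[:2]/x[2]
def tri(obs):
    A=np.zeros((3,3));b=np.zeros(3)
    for n,uv in obs:
        o,d=ray(n,uv); d=d/np.linalg.norm(d); P=np.eye(3)-np.outer(d,d); A+=P;b+=P@o
    X=np.linalg.solve(A,b); return X,[np.round(proj(n,X)-uv,1) for n,uv in obs]
E
python3 - <<'E'
from h import *
for n in ['top','side']:
    im=env.read_camera(n); cv2.imwrite(f'pics/{n}0.png',im[:,:,::-1])
    K,R,t=cam(n); print(n,K[0,0],np.round(-R.T@t,3),np.round(R[2],2))
    for k in ['mount_mouth','mount_end','dock_mouth','dock_paddle','reader_screen','reader','dock','mount','candle_jar_0','compass_0','soap_carton_0']:
        r=env.place_of(n,k)
        print(k,[(np.round(q['pixel'][::-1],1),round(q['confidence'],2)) for q in r[:2]])
o=env.get_obs();print(o['tcp_pos'],o['orientation'],o['time_s'],env.grip_point_offset,o['opening'])
E
```

```text
pics
top 395.7441163180454 [ 0.39  -0.136  1.06 ] [ 0.16  0.01 -0.99]
mount_mouth [(array([319.7, 226.8]), 0.82)]
mount_end [(array([314.9, 190.4]), 0.95), (array([406.5, 220.8]), 0.17)]
dock_mouth [(array([408.9, 246.8]), 0.84)]
dock_paddle [(array([427.1, 240.5]), 0.68)]
reader_screen [(array([412.6, 209.3]), 0.75), (array([316.6, 205.5]), 0.21)]
reader [(array([405.6, 222.2]), 0.79)]
dock [(array([407.8, 225.3]), 0.87), (array([294. , 156.1]), 0.5)]
mount [(array([316.1, 206.2]), 0.61)]
candle_jar_0 [(array([294.4, 156.8]), 0.9), (array([327.8, 142.9]), 0.74)]
compass_0 [(array([255.8, 261.4]), 0.59)]
soap_carton_0 [(array([220.1, 265.5]), 0.6), (array([293.9, 157.5]), 0.52)]
side 495.0093042507649 [0.132 0.791 1.006] [ 0.29 -0.68 -0.67]
mount_mouth [(array([346.4, 217.1]), 0.71)]
mount_end [(array([309.8, 213.5]), 0.83)]
dock_mouth [(array([382.9, 174. ]), 0.9), (array([360.4, 156.8]), 0.39)]
dock_paddle []
reader_screen [(array([362.4, 157.7]), 0.58)]
reader [(array([370.7, 169. ]), 0.61), (array([329.2, 220. ]), 0.51)]
dock [(array([366.4, 174.5]), 0.71)]
mount [(array([331.8, 221.4]), 0.94)]
candle_jar_0 [(array([358.6, 157.5]), 0.69), (array([277.6, 201.5]), 0.58)]
compass_0 [(array([359.6, 272.3]), 0.9)]
soap_carton_0 [(array([352.7, 307.1]), 0.92)]
[ 0.15025769 -0.60667808  0.23129587] [ 9.92641030e-01  1.21094119e-01 -3.56381319e-06 -4.64064952e-06] 1.2 0.0187 0.08556214702948149
```

Run:
```python
from h import *
T=dict(mount_mouth=(319.7,226.8,.014),mount_end=(314.9,190.4,.024),dock_mouth=(408.9,246.8,.014),dock_paddle=(427.1,240.5,.018),reader_screen=(412.6,209.3,.053),reader=(405.6,222.2,.014),dock=(407.8,225.3,0),mount=(316.1,206.2,0))
S=dict(mount_mouth=(346.4,217.1),mount_end=(309.8,213.5),dock_mouth=(382.9,174),reader_screen=(362.4,157.7),reader=(370.7,169),dock=(366.4,174.5),mount=(331.8,221.4))
for k,v in T.items():
    print(k,np.round(onz('top',v[:2],v[2]),4), np.round(onz('side',S[k],v[2]),4) if k in S else '', np.round(tri([('top',np.array(v[:2])),('side',np.array(S[k]))])[0],4) if k in S else '')
a=cv2.imread('pics/top0.png')[130:300,200:480]; b=cv2.imread('pics/side0.png')[110:330,220:480]
a=cv2.resize(a,(800,486),interpolation=cv2.INTER_CUBIC);cv2.imwrite('pics/a.png',a)
```

```text
mount_mouth [ 0.4747 -0.1335  0.014 ] [ 0.4787 -0.144   0.014 ] [ 0.4742 -0.1334  0.0253]
mount_end [ 0.5703 -0.1185  0.024 ] [ 0.5772 -0.1112  0.024 ] [ 0.5754 -0.1171  0.0182]
dock_mouth [ 0.4281 -0.3683  0.014 ] [ 0.439  -0.3624  0.014 ] [ 0.434  -0.3672  0.0116]
dock_paddle [ 0.4454 -0.4152  0.018 ]  
reader_screen [ 0.5222 -0.3703  0.053 ] [ 0.5103 -0.3703  0.053 ] [ 0.5169 -0.3723  0.0505]
reader [ 0.4924 -0.3604  0.014 ] [ 0.4823 -0.3724  0.014 ] [ 0.4853 -0.36    0.0235]
dock [ 0.4856 -0.3692  0.    ] [ 0.4913 -0.3581  0.    ] [ 0.4906 -0.3702 -0.0097]
mount [ 0.5312 -0.1224  0.    ] [ 0.5164 -0.1261  0.    ] [ 0.5237 -0.1244  0.0007]
```

View pics/a.png

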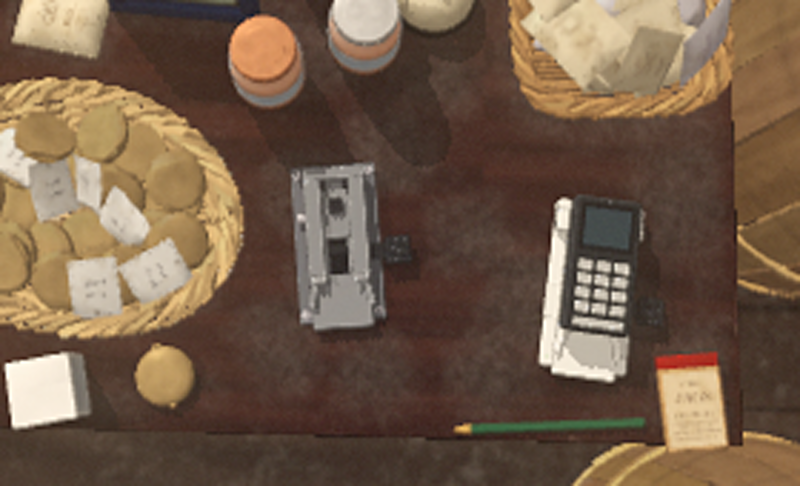

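Run:
```python
from h import *
from scipy.spatial.transform import Rotation as Ro
o=env.get_obs(); T=Ro.from_quat(o['orientation']).as_matrix(); p=np.array(o['tcp_pos'])
K,R,t=cam('wrist'); print(K, 'cam pos in tool',T.T@(-R.T@t-p),'cam axes in tool\n',np.round(T.T@R.T,3), o['time_s'])
print(np.round(T,3))
# dock yaw from pixels at heights: lower-left of reader edges in top image
s=280/800
def P(x,y,z): return onz('top',(200+x*s,130+y*s),z)
for n,a,b,z in [('reader L',(563,323),(577,198),.052),('reader R',(626,332),(640,208),.052),('mountplate L',(302,325),(291,170),.003),('mount R',(384,322),(374,165),.003),('dock L',(541,362),(556,200),.009)]:
    A,B=P(*a,z),P(*b,z); print(n,np.round(A,3),np.round(B,3),np.degrees(np.arctan2(*(B-A)[1::-1])))
```

```text
[[333.8183052    0.         325.33706448]
 [  0.         333.8183052  202.95369347]
 [  0.           0.           1.        ]] cam pos in tool [ 0.07200834 -0.0001799  -0.14268822] cam axes in tool
 [[-0.001 -0.958 -0.287]
 [ 1.    -0.001 -0.   ]
 [-0.    -0.287  0.958]] 1.2
[[ 0.971  0.24  -0.   ]
 [ 0.24  -0.971  0.   ]
 [-0.    -0.    -1.   ]]
reader L [ 0.435 -0.33   0.052] [ 0.548 -0.344  0.052] -6.80424838031957
reader R [ 0.429 -0.386  0.052] [ 0.54  -0.4    0.052] -7.36209335422962
mountplate L [ 0.43  -0.097  0.003] [ 0.576 -0.083  0.003] 5.802725852522954
mount R [ 0.434 -0.174  0.003] [ 0.582 -0.161  0.003] 4.716564025501298
dock L [ 0.401 -0.318  0.009] [ 0.552 -0.333  0.009] -5.559385336329083
```

Call:
servo_tool:
  delta_pos:
    - [0, 0, 0]
    - [0, 0, 0]
    - [0, 0, 0]
    - [0.8, -0.89, 0.11]
    - [0.8, -0.89, 0.11]
    - [0.8, -0.89, 0.11]
    - [0.8, -0.89, 0.11]
    - [0.8, -0.89, 0.11]
    - [0.8, -0.89, 0.11]
    - [0.8, -0.89, 0.11]
    - [0, 0, 0]
  rotation:
    - [0, 0, 0.99]
    - [0, 0, 0.99]
    - [0, 0, 0.99]
    - [0, 0, 0]
    - [0, 0, 0]
    - [0, 0, 0]
    - [0, 0, 0]
    - [0, 0, 0]
    - [0, 0, 0]
    - [0, 0, 0]
    - [0, 0, 0]
  grip: [-1, -1, -1, -1, -1, -1, -1, -1, -1, -1, -1]

```text
time_s: 2.58
tcp_pos: [0.4029, -0.3824, 0.2003]
orientation: [0.998, -0.055, 0.0, -0.0]
ft_force: [-0.6, 0.4, -0.5]
opening: 0.0003
grip_force: 0.0
```

Run:
```python
from h import *
im=env.read_camera('wrist'); cv2.imwrite('pics/w1.png',im[:,:,::-1])
for k,z in dict(dock_mouth=.014,dock_paddle=.018,reader_screen=.053,reader=.014,dock=0).items():
    print(k,[(np.round(q['pixel'][::-1],1),round(q['confidence'],2),np.round(onz('wrist',q['pixel'][::-1],z),4)) for q in env.place_of('wrist',k)[:2]])
print({k:np.round(v,4) for k,v in env.get_obs().items()})
```

```text
dock_mouth []
dock_paddle [(array([355.5, 128.3]), 0.62, array([ 0.446 , -0.4192,  0.018 ]))]
reader_screen [(array([293.2,  47. ]), 0.63, array([ 0.5173, -0.3731,  0.053 ]))]
reader [(array([297.7,  91.3]), 0.78, array([ 0.4852, -0.3693,  0.014 ]))]
dock []
{'time_s': np.float64(2.875), 'qpos': array([-7.6880e-01,  2.7830e-01,  1.8139e+00, -2.0000e-04,  1.0492e+00,
        9.1710e-01]), 'qd': array([-0.0001,  0.0013,  0.0002,  0.002 , -0.    ,  0.0024]), 'effort': array([ 4.10500e-01, -5.27539e+01, -3.19090e+01,  1.40000e-02,
        8.00000e-04, -7.70000e-03]), 'tcp_pos': array([ 0.4003, -0.3853,  0.2006]), 'orientation': array([ 9.983e-01, -5.740e-02,  0.000e+00,  1.000e-04]), 'ft_force': array([ 0.5882,  0.5539, -0.138 ]), 'ft_torque': array([ 0.0226, -0.0233, -0.0572]), 'grip_force': np.float64(0.0), 'opening': np.float64(0.0004)}
```

View pics/w1.png

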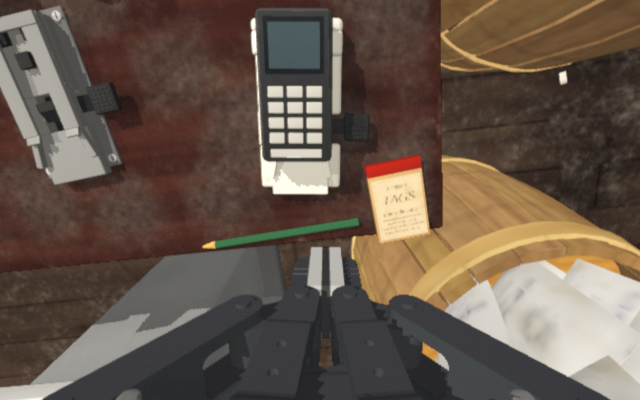

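Call:
servo_tool:
  delta_pos:
    - [0.61, 0.365, 0.5]
    - [0.61, 0.365, 0.7]
    - [0, 0, 0.9]
    - [0, 0, 0.9]
    - [0, 0, 0.9]
    - [0, 0, 0.4]
    - [0, 0, 0.15]
    - [0, 0, 0]
  rotation:
    - [0, 0, 0]
    - [0, 0, 0]
    - [0, 0, 0]
    - [0, 0, 0]
    - [0, 0, 0]
    - [0, 0, 0]
    - [0, 0, 0]
    - [0, 0, 0]
  grip: [-1, -1, -1, -1, -1, -1, -1, -1]

```text
time_s: 3.88
tcp_pos: [0.4465, -0.4196, 0.0231]
orientation: [0.998, -0.057, 0.0, 0.0]
ft_force: [0.3, -0.2, -0.8]
opening: -0.0003
grip_force: 0.0
```

Call:
servo_tool:
  delta_pos:
    - [0, 0, 0.04]
    - [0, 0, 0.03]
    - [0, 0, 0.03]
    - [0, 0, 0]
  rotation:
    - [0, 0, 0]
    - [0, 0, 0]
    - [0, 0, 0]
    - [0, 0, 0]
  grip: [-1, -1, -1, -1]

```text
time_s: 4.38
tcp_pos: [0.4463, -0.419, 0.0185]
orientation: [0.998, -0.057, 0.0, 0.0]
ft_force: [-0.7, -0.6, 0.2]
opening: -0.0001
grip_force: 0.0
```

Call:
servo_tool:
  delta_pos:
    - [0, 0, 0.05]
    - [0, 0, 0.04]
    - [0, 0, 0]
  rotation:
    - [0, 0, 0]
    - [0, 0, 0]
    - [0, 0, 0]
  grip: [-1, -1, -1]

```text
time_s: 4.75
tcp_pos: [0.4464, -0.4191, 0.0148]
orientation: [0.998, -0.057, 0.0, 0.0]
ft_force: [0.0, 0.4, 0.9]
opening: 0.0001
grip_force: 0.7
```

Call:
servo_tool:
  delta_pos:
    - [0, 0, 0.03]
    - [0, 0, 0]
    - [0, 0, 0]
  rotation:
    - [0, 0, 0]
    - [0, 0, 0]
    - [0, 0, 0]
  grip: [-1, -1, -1]

```text
time_s: 5.12
tcp_pos: [0.4464, -0.4191, 0.0137]
orientation: [0.998, -0.057, 0.0, 0.0]
ft_force: [-0.7, 0.0, 1.4]
opening: -0.0
grip_force: 1.0
```

Run:
```python
from h import *
im=env.read_camera('wrist'); cv2.imwrite('pics/w2.png',im[:,:,::-1])
for n in ['top','wrist']:
  if n=='top': env.read_camera(n)
  for k,z in dict(reader_screen=.053,reader=.014).items():
    print(n,k,[(np.round(q['pixel'][::-1],1),round(q['confidence'],2),np.round(onz(n,q['pixel'][::-1],z),4)) for q in env.place_of(n,k)[:2]])
print(env.get_obs()['ft_force'],env.get_obs()['tcp_pos'])
```

```text
top reader_screen [(array([411.9, 219. ]), 0.66, array([ 0.4972, -0.3682,  0.053 ]))]
top reader [(array([407.1, 231. ]), 0.72, array([ 0.4693, -0.3641,  0.014 ]))]
wrist reader_screen [(array([143. , 180.7]), 0.55, array([ 0.501 , -0.3673,  0.053 ])), (array([200.4, 229.4]), 0.21, array([ 0.4827, -0.3817,  0.053 ]))]
wrist reader [(array([198.7, 228.8]), 0.78, array([ 0.4698, -0.3638,  0.014 ]))]
[0.34123377 0.11507293 2.21066516] [ 0.44633209 -0.41911232  0.01374609]
```

Call:
servo_tool:
  delta_pos:
    - [0, 0, 0.02]
    - [0, 0, 0]
    - [0, 0, -0.3]
    - [0, 0, -0.7]
    - [0, 0, -0.8]
    - [-0.2, -0.8, -0.8]
    - [-0.2, -0.8, 0]
    - [0, 0, 0]
  rotation:
    - [0, 0, 0]
    - [0, 0, 0]
    - [0, 0, 0]
    - [0, 0, 0]
    - [0, 0, 0]
    - [0, 0, 0]
    - [0, 0, 0]
    - [0, 0, 0]
  grip: [-1, -1, -1, -1, -1, 1, 1, 1]

```text
time_s: 6.42
tcp_pos: [0.4368, -0.3517, 0.1177]
orientation: [0.998, -0.056, -0.0, -0.0]
ft_force: [-0.7, -0.1, -0.1]
opening: 0.0542
grip_force: 0.0
```

Run:
```python
from h import *
im=env.read_camera('wrist'); cv2.imwrite('pics/w3.png',im[:,:,::-1])
env.read_camera('top')
for n in ['top','wrist']:
  for k,z in dict(reader_screen=.053,reader=.014,dock_mouth=.014,dock_paddle=.018).items():
    print(n,k,[(np.round(q['pixel'][::-1],1),round(q['confidence'],2),np.round(onz(n,q['pixel'][::-1],z),4)) for q in env.place_of(n,k)[:2]])
o=env.get_obs();print(o['tcp_pos'],o['opening'])
```

```text
top reader_screen [(array([412. , 219.2]), 0.81, array([ 0.4967, -0.3684,  0.053 ])), (array([404.7, 231.8]), 0.66, array([ 0.4641, -0.3495,  0.053 ]))]
top reader [(array([407.2, 230. ]), 0.63, array([ 0.4719, -0.3644,  0.014 ])), (array([321.2, 227.6]), 0.21, array([ 0.4726, -0.1376,  0.014 ]))]
top dock_mouth []
top dock_paddle []
wrist reader_screen [(array([339.4, 114.1]), 0.71, array([ 0.5017, -0.3702,  0.053 ]))]
wrist reader [(array([335.6, 157.2]), 0.93, array([ 0.4701, -0.3656,  0.014 ]))]
wrist dock_mouth []
wrist dock_paddle [(array([410.2, 178.6]), 0.66, array([ 0.4486, -0.4184,  0.018 ]))]
[ 0.4375093  -0.35391132  0.11664778] 0.08532174063291358
```

View pics/w3.png

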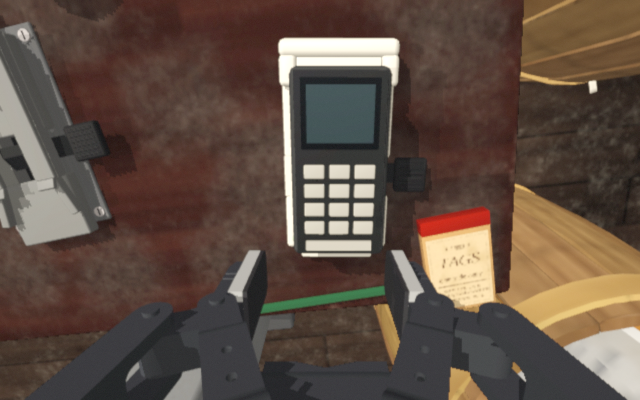

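Run:
```python
from h import *
for uv in [(295,70),(392,70),(297,252),(384,252),(342.5,68),(340.5,255)]: print(uv,np.round(onz('wrist',uv,.052),4))
```

```text
(295, 70) [ 0.5292 -0.3469  0.052 ]
(392, 70) [ 0.5227 -0.4027  0.052 ]
(297, 252) [ 0.415  -0.3321  0.052 ]
(384, 252) [ 0.4082 -0.3907  0.052 ]
(342.5, 68) [ 0.5271 -0.3744  0.052 ]
(340.5, 255) [ 0.4094 -0.3612  0.052 ]
```

Call:
servo_tool:
  delta_pos:
    - [0.82, 0.235, 0]
    - [0, 0, 0.6]
    - [0, 0, 0.7]
    - [0, 0, 0.7]
    - [0, 0, 0.4]
    - [0, 0, 0.09]
    - [0, 0, 0]
    - [0, 0, 0]
  rotation:
    - [0, 0, 0]
    - [0, 0, 0]
    - [0, 0, 0]
    - [0, 0, 0]
    - [0, 0, 0]
    - [0, 0, 0]
    - [0, 0, 0]
    - [0, 0, 0]
  grip: [1, 1, 1, 1, 1, 1, 1, 1]

```text
time_s: 7.92
tcp_pos: [0.4697, -0.3671, 0.0183]
orientation: [0.998, -0.057, 0.001, 0.0]
ft_force: [-0.8, -0.1, 1.2]
opening: 0.0852
grip_force: 0.0
```

Call:
servo_tool:
  delta_pos:
    - [0, 0, 0]
    - [0, 0, 0]
    - [0, 0, 0]
    - [0, 0, 0]
    - [0, 0, 0]
  rotation:
    - [0, 0, 0]
    - [0, 0, 0]
    - [0, 0, 0]
    - [0, 0, 0]
    - [0, 0, 0]
  grip: [0, 0, 0, 0, 0]
  newtons: 50

```text
time_s: 8.55
tcp_pos: [0.4695, -0.3653, 0.0183]
orientation: [0.998, -0.057, 0.0, -0.001]
ft_force: [1.1, 10.0, 10.6]
opening: 0.061
grip_force: 54.7
```

Call:
servo_tool:
  delta_pos:
    - [0, -0.045, -0.015]
    - [-0.2, 0, 0]
    - [-0.4, 0, 0]
    - [-0.5, 0, 0]
    - [-0.5, 0, 0]
    - [-0.4, 0, 0]
    - [-0.1, 0, 0]
    - [0, 0, 0]
  rotation:
    - [0, 0, 0]
    - [0, 0, 0]
    - [0, 0, 0]
    - [0, 0, 0]
    - [0, 0, 0]
    - [0, 0, 0]
    - [0, 0, 0]
    - [0, 0, 0]
  grip: [0, 0, 0, 0, 0, 0, 0, 0]

```text
time_s: 9.55
tcp_pos: [0.3844, -0.3555, 0.0183]
orientation: [0.998, -0.057, -0.0, 0.0]
ft_force: [-3.1, -0.4, 9.7]
opening: 0.061
grip_force: 56.2
```

Run:
```python
from h import *
o=env.get_obs();print(o['tcp_pos'],o['opening'],o['ft_force'],o['time_s'])
im=env.read_camera('wrist'); cv2.imwrite('pics/w4.png',im[:,:,::-1])
im=env.read_camera('side')
a=cv2.resize(im[110:330,220:480,::-1],(709,600),interpolation=cv2.INTER_CUBIC); cv2.imwrite('pics/s4.png',a)
for n in ['side','wrist']:
  for k,z in dict(reader_screen=.053,reader=.014,dock_mouth=.014,dock_paddle=.018).items():
    print(n,k,[(np.round(q['pixel'][::-1],1),round(q['confidence'],2),np.round(onz(n,q['pixel'][::-1],z),4)) for q in env.place_of(n,k)[:2]])
```

```text
[ 0.38436337 -0.35549984  0.01830231] 0.060965557785663566 [-3.14474854 -0.44399171  9.70810368] 9.55
side reader_screen [(array([391.9, 165.1]), 0.81, array([ 0.414 , -0.3672,  0.053 ]))]
side reader [(array([399.1, 182.4]), 0.9, array([ 0.3809, -0.3416,  0.014 ]))]
side dock_mouth [(array([385.6, 173.7]), 0.9, array([ 0.4316, -0.3668,  0.014 ]))]
side dock_paddle [(array([387.5, 162.8]), 0.58, array([ 0.4408, -0.416 ,  0.018 ]))]
wrist reader_screen [(array([324.1, 225.6]), 0.56, array([ 0.4159, -0.3588,  0.053 ]))]
wrist reader [(array([327.5, 259.2]), 0.57, array([ 0.3839, -0.3566,  0.014 ]))]
wrist dock_mouth [(array([324.8, 152.2]), 0.62, array([ 0.4355, -0.3612,  0.014 ]))]
wrist dock_paddle [(array([455.5, 108.5]), 0.9, array([ 0.4478, -0.4168,  0.018 ]))]
```

View pics/w4.png

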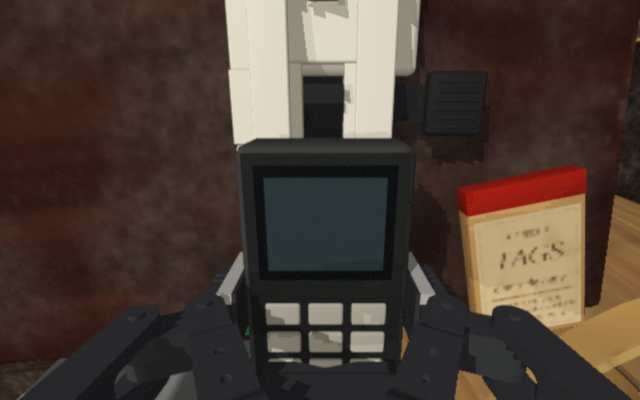

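Call:
servo_tool:
  delta_pos:
    - [0, 0, -0.1]
    - [0, 0, -0.2]
    - [0, 0, -0.4]
    - [0, 0, 0]
  rotation:
    - [0, 0, 0]
    - [0, 0, 0]
    - [0, 0, 0]
    - [0, 0, 0]
  grip: [0, 0, 0, 0]

```text
time_s: 10.55
tcp_pos: [0.3866, -0.356, 0.0474]
orientation: [0.998, -0.057, 0.001, 0.001]
ft_force: [1.1, 0.0, -4.1]
opening: 0.0611
grip_force: 55.8
```

Call:
servo_tool:
  delta_pos:
    - [0, 0, -0.7]
    - [0, 0, -0.9]
    - [0, 0, -0.9]
    - [0, 0, -0.9]
    - [0, 0, -0.4]
    - [0.2, -0.7, 0]
    - [0.2, -0.7, 0]
    - [0.19, -0.7, 0]
    - [0, 0, 0]
    - [0, 0, 0]
  rotation:
    - [0, 0, 0]
    - [0, 0, -0.4]
    - [0, 0, -0.4]
    - [0, 0, -0.4]
    - [0, 0, -0.5]
    - [0, 0, 0]
    - [0, 0, 0]
    - [0, 0, 0]
    - [0, 0, 0]
    - [0, 0, 0]
  grip: [0, 0, 0, 0, 0, 0, 0, 0, 0, 0]

```text
time_s: 11.8
tcp_pos: [0.4018, -0.2698, 0.1979]
orientation: [0.999, 0.045, 0.0, 0.0]
ft_force: [0.9, 0.7, -4.5]
opening: 0.0615
grip_force: 57.4
```

Run:
```python
from h import *
o=env.get_obs();print(o['tcp_pos'],o['orientation'],o['opening'],o['ft_force'],o['ft_torque'],o['time_s'])
im=env.read_camera('wrist'); cv2.imwrite('pics/w5.png',im[:,:,::-1])
env.read_camera('top'); env.read_camera('side')
for n in ['wrist','top','side']:
  for k,z in dict(mount_mouth=.014,mount_end=.024,mount=0).items():
    print(n,k,[(np.round(q['pixel'][::-1],1),round(q['confidence'],2),np.round(onz(n,q['pixel'][::-1],z),4)) for q in env.place_of(n,k)[:2]])
```

```text
[ 0.40183976 -0.2698378   0.19794827] [9.98964431e-01 4.54972088e-02 8.65885700e-05 2.49025115e-04] 0.06150457945920203 [ 0.93840694  0.68097015 -4.48088283] [-0.02135321  0.05140344  0.00252789] 11.8
wrist mount_mouth [(array([183.1,  89.8]), 0.89, array([ 0.4732, -0.1314,  0.014 ]))]
wrist mount_end []
wrist mount [(array([182.9,  24.3]), 0.57, array([ 0.5305, -0.1273,  0.    ]))]
top mount_mouth [(array([319.1, 226.2]), 0.97, array([ 0.4762, -0.1319,  0.014 ])), (array([259.2, 262.1]), 0.3, array([0.3787, 0.022 , 0.014 ]))]
top mount_end [(array([315.4, 188.2]), 0.95, array([ 0.5762, -0.1196,  0.024 ]))]
top mount [(array([318.1, 206.6]), 0.83, array([ 0.5302, -0.1279,  0.    ]))]
side mount_mouth [(array([345.7, 219.5]), 0.78, array([ 0.4771, -0.1343,  0.014 ]))]
side mount_end [(array([311.7, 212.3]), 0.75, array([ 0.5741, -0.1176,  0.024 ]))]
side mount [(array([329.6, 219.7]), 0.73, array([ 0.5248, -0.1302,  0.    ]))]
```

View pics/w5.png

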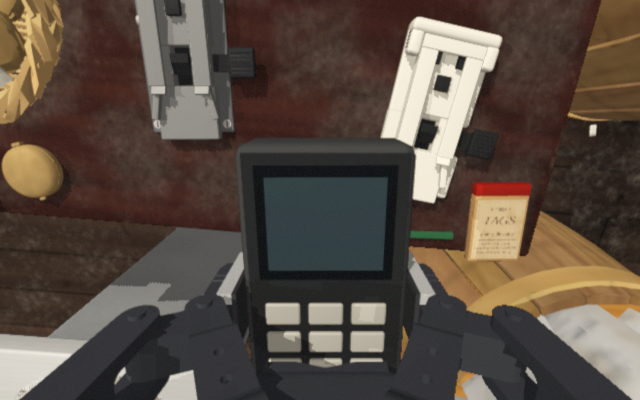

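Run:
```python
import cv2
im=cv2.imread('pics/w5.png')[0:150,110:270]; cv2.imwrite('pics/c5.png',cv2.resize(im,(640,600),interpolation=cv2.INTER_CUBIC))
```

```text
(no output)
```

View pics/c5.png

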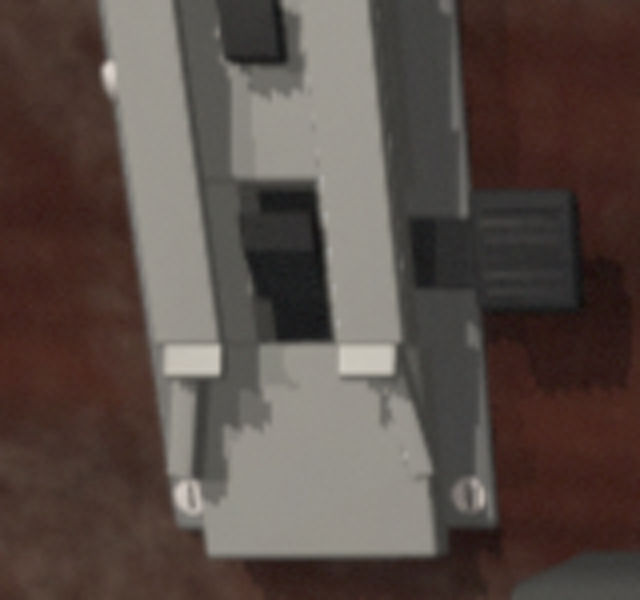

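Run:
```python
from h import *
P=lambda u,v,z:onz('wrist',(110+u/4,v/4),z)
for n,a,b,z in [('lipLin',(217,335),(175,0),.024),('lipRin',(331,335),(302,0),.024),('lipRout',(400,335),(370,0),.024),('plateR',(495,520),(458,0),.003)]:
    A,B=P(*a,z),P(*b,z); print(n,A.round(4),B.round(4),np.arctan2(*(B-A)[1::-1]))
A,B=P(207,556,.014),P(437,556,.014);M=(A+B)/2;print('floor end',A.round(4),B.round(4),M.round(4),np.linalg.norm(A-B),'yaw',np.arctan2(A[0]-B[0],-(A[1]-B[1])))
A,B=P(218,345,.024),P(333,342,.024);print('lip inner corners x=-52',A.round(4),B.round(4),((A+B)/2).round(4),np.linalg.norm(A-B))
A,B=P(188,496,.004),P(469,496,.004);print('screws',A.round(4),B.round(4),((A+B)/2).round(4))
```

```text
lipLin [ 0.4769 -0.1182  0.024 ] [ 0.5428 -0.1126  0.024 ] 0.08414183258799542
lipRin [ 0.4792 -0.1436  0.024 ] [ 0.5452 -0.1391  0.024 ] 0.0675053414437301
lipRout [ 0.4806 -0.159   0.024 ] [ 0.5465 -0.1533  0.024 ] 0.08550164702050288
plateR [ 0.4397 -0.1751  0.003 ] [ 0.5531 -0.1656  0.003 ] 0.08358661118457904
floor end [ 0.426  -0.1088  0.014 ] [ 0.431  -0.1641  0.014 ] [ 0.4285 -0.1364  0.014 ] 0.05552995547297617 yaw -3.0518720644512682
lip inner corners x=-52 [ 0.4748 -0.1183  0.024 ] [ 0.4777 -0.144   0.024 ] [ 0.4763 -0.1312  0.024 ] 0.025840819819953526
screws [ 0.4389 -0.1002  0.004 ] [ 0.445  -0.1689  0.004 ] [ 0.442  -0.1345  0.004 ]
```

Call:
servo_tool:
  delta_pos:
    - [0.31, -0.82, 0]
    - [0.31, -0.82, 0]
    - [0.31, -0.82, 0]
    - [0.31, -0.82, 0]
    - [0, 0, 0.8]
    - [0, 0, 0.9]
    - [0, 0, 0.9]
    - [0, 0, 0.9]
    - [0, 0, 0.5]
    - [0, 0, 0.2]
    - [0, 0, 0]
  rotation:
    - [0, 0, 0]
    - [0, 0, 0]
    - [0, 0, 0]
    - [0, 0, 0]
    - [0, 0, 0]
    - [0, 0, 0]
    - [0, 0, 0]
    - [0, 0, 0]
    - [0, 0, 0]
    - [0, 0, 0]
    - [0, 0, 0]
  grip: [0, 0, 0, 0, 0, 0, 0, 0, 0, 0, 0]

```text
time_s: 13.78
tcp_pos: [0.4395, -0.1345, 0.0299]
orientation: [0.999, 0.045, -0.0, -0.0]
ft_force: [0.1, 0.3, -3.9]
opening: 0.0609
grip_force: 57.3
```

Run:
```python
from h import *
o=env.get_obs();print(o['tcp_pos'],o['orientation'],o['opening'],o['ft_force'],o['time_s'])
im=env.read_camera('wrist'); cv2.imwrite('pics/w6.png',im[:,:,::-1])
env.read_camera('side')
for n in ['wrist','side']:
  for k,z in dict(mount_mouth=.014,mount_end=.024,mount=0,reader=.025,reader_screen=.064).items():
    print(n,k,[(np.round(q['pixel'][::-1],1),round(q['confidence'],2),np.round(onz(n,q['pixel'][::-1],z),4)) for q in env.place_of(n,k)[:1]])
```

```text
[ 0.43947472 -0.13447299  0.02988408] [ 9.98977981e-01  4.51992270e-02 -1.42867964e-04 -4.95148911e-05] 0.060882374604515115 [ 0.0591312   0.25015655 -3.87278305] 13.775
wrist mount_mouth [(array([ 46.9, 309.2]), 0.6, array([0.3897, 0.0148, 0.014 ]))]
wrist mount_end []
wrist mount [(array([325.4,  62.7]), 0.87, array([ 0.5302, -0.1265,  0.    ]))]
wrist reader [(array([325.8, 258.1]), 0.67, array([ 0.4394, -0.1348,  0.025 ]))]
wrist reader_screen [(array([325. , 224.1]), 0.56, array([ 0.4712, -0.1315,  0.064 ]))]
side mount_mouth [(array([348.4, 218.3]), 0.97, array([ 0.4717, -0.1415,  0.014 ]))]
side mount_end [(array([309.5, 210.3]), 0.66, array([ 0.5832, -0.1229,  0.024 ]))]
side mount [(array([330.5, 221.9]), 0.87, array([ 0.5191, -0.1229,  0.    ]))]
side reader [(array([357.6, 219.4]), 0.57, array([ 0.4424, -0.1362,  0.025 ]))]
side reader_screen [(array([348.3, 206.2]), 0.74, array([ 0.4712, -0.1385,  0.064 ]))]
```

View pics/w6.png

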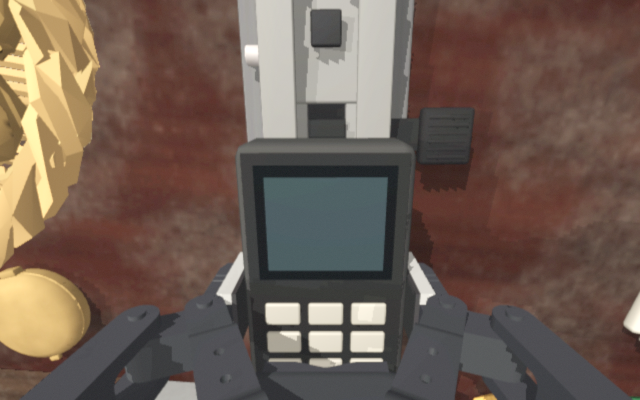

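Call:
servo_tool:
  delta_pos:
    - [0, 0.02, 0.15]
    - [0, 0, 0.06]
    - [0, 0, 0.02]
    - [0, 0, 0]
  rotation:
    - [0, 0, 0]
    - [0, 0, 0]
    - [0, 0, 0]
    - [0, 0, 0]
  grip: [0, 0, 0, 0]

```text
time_s: 14.88
tcp_pos: [0.4394, -0.1352, 0.0206]
orientation: [0.999, 0.045, -0.0, -0.0]
ft_force: [0.1, 0.3, -3.8]
opening: 0.0614
grip_force: 57.6
```

Call:
servo_tool:
  delta_pos:
    - [0, 0, 0.03]
    - [0, 0, 0.02]
    - [0, 0, 0]
  rotation:
    - [0, 0, 0]
    - [0, 0, 0]
    - [0, 0, 0]
  grip: [0, 0, 0]

```text
time_s: 15.25
tcp_pos: [0.4394, -0.1352, 0.0187]
orientation: [0.999, 0.045, -0.0, -0.0]
ft_force: [-0.3, 0.6, -4.8]
opening: 0.0613
grip_force: 57.6
```

Call:
servo_tool:
  delta_pos:
    - [0, 0, 0.02]
    - [0, 0, 0]
  rotation:
    - [0, 0, 0]
    - [0, 0, 0]
  grip: [0, 0]

```text
time_s: 15.5
tcp_pos: [0.4395, -0.1352, 0.0184]
orientation: [0.999, 0.045, 0.0, 0.0]
ft_force: [-2.9, 0.5, 3.9]
opening: 0.0612
grip_force: 58.7
```

Call:
servo_tool:
  delta_pos:
    - [0, 0, 0.02]
    - [0, 0, 0]
  rotation:
    - [0, 0, 0]
    - [0, 0, 0]
  grip: [0, 0]

```text
time_s: 15.75
tcp_pos: [0.4395, -0.1353, 0.0183]
orientation: [0.999, 0.045, 0.0, 0.0]
ft_force: [-5.7, 1.2, 20.0]
opening: 0.0612
grip_force: 60.6
```

Call:
servo_tool:
  delta_pos:
    - [0, 0, -0.022]
    - [0.08, 0, 0]
    - [0.08, 0, 0]
    - [0.08, 0, 0]
    - [0.08, 0, 0]
    - [0, 0, 0]
  rotation:
    - [0, 0, 0]
    - [0, 0, 0]
    - [0, 0, 0]
    - [0, 0, 0]
    - [0, 0, 0]
    - [0, 0, 0]
  grip: [0, 0, 0, 0, 0, 0]

```text
time_s: 16.5
tcp_pos: [0.4528, -0.1342, 0.0183]
orientation: [0.999, 0.045, 0.0, 0.0]
ft_force: [-0.9, 0.1, 5.5]
opening: 0.0612
grip_force: 58.9
```

Call:
servo_tool:
  delta_pos:
    - [0.1, 0, 0]
    - [0.1, 0, 0]
    - [0.1, 0, 0]
    - [0.1, 0, 0]
    - [0, 0, 0]
  rotation:
    - [0, 0, 0]
    - [0, 0, 0]
    - [0, 0, 0]
    - [0, 0, 0]
    - [0, 0, 0]
  grip: [0, 0, 0, 0, 0]

```text
time_s: 17.12
tcp_pos: [0.4687, -0.1327, 0.0183]
orientation: [0.999, 0.045, 0.0, 0.0]
ft_force: [-1.2, 0.8, 5.9]
opening: 0.0612
grip_force: 59.0
```

Call:
servo_tool:
  delta_pos:
    - [0.12, 0, 0]
    - [0.12, 0, 0]
    - [0.12, 0, 0]
    - [0.12, 0, 0]
    - [0.12, 0, 0]
    - [0, 0, 0]
  rotation:
    - [0, 0, 0]
    - [0, 0, 0]
    - [0, 0, 0]
    - [0, 0, 0]
    - [0, 0, 0]
    - [0, 0, 0]
  grip: [0, 0, 0, 0, 0, 0]

```text
time_s: 17.88
tcp_pos: [0.493, -0.1306, 0.0184]
orientation: [0.999, 0.045, 0.001, 0.0]
ft_force: [1.0, 0.2, 4.8]
opening: 0.061
grip_force: 58.9
```

Call:
servo_tool:
  delta_pos:
    - [0.08, 0, 0]
    - [0.08, 0, 0]
    - [0.05, 0, 0]
    - [0, 0, 0]
  rotation:
    - [0, 0, 0]
    - [0, 0, 0]
    - [0, 0, 0]
    - [0, 0, 0]
  grip: [0, 0, 0, 0]

```text
time_s: 18.38
tcp_pos: [0.5005, -0.1298, 0.0183]
orientation: [0.999, 0.045, 0.0, 0.0]
ft_force: [-3.1, 1.0, 7.8]
opening: 0.0614
grip_force: 59.1
```

Call:
servo_tool:
  delta_pos:
    - [0.08, 0, 0]
    - [0.05, 0, 0]
    - [0, 0, 0]
  rotation:
    - [0, 0, 0]
    - [0, 0, 0]
    - [0, 0, 0]
  grip: [0, 0, 0]

```text
time_s: 18.75
tcp_pos: [0.5056, -0.1293, 0.0183]
orientation: [0.999, 0.045, 0.0, 0.0]
ft_force: [-1.7, -0.2, 7.9]
opening: 0.0612
grip_force: 59.0
```

Call:
servo_tool:
  delta_pos:
    - [0.08, 0, 0]
    - [0.05, 0, 0]
    - [0, 0, 0]
  rotation:
    - [0, 0, 0]
    - [0, 0, 0]
    - [0, 0, 0]
  grip: [0, 0, 0]

```text
time_s: 19.12
tcp_pos: [0.5107, -0.1288, 0.0183]
orientation: [0.999, 0.045, 0.0, 0.0]
ft_force: [-2.6, -0.8, 7.8]
opening: 0.0612
grip_force: 59.1
```

Call:
servo_tool:
  delta_pos:
    - [0, 0, -0.012]
    - [0.05, 0, 0]
    - [0.05, 0, 0]
    - [0, 0, 0]
  rotation:
    - [0, 0, 0]
    - [0, 0, 0]
    - [0, 0, 0]
    - [0, 0, 0]
  grip: [0, 0, 0, 0]

```text
time_s: 19.62
tcp_pos: [0.5133, -0.1284, 0.0184]
orientation: [0.999, 0.045, -0.001, -0.0]
ft_force: [-6.0, -1.3, 7.4]
opening: 0.0612
grip_force: 59.0
```

Call:
servo_tool:
  delta_pos:
    - [0.05, 0, 0]
    - [0.05, 0, 0]
    - [0, 0, 0]
  rotation:
    - [0, 0, 0]
    - [0, 0, 0]
    - [0, 0, 0]
  grip: [0, 0, 0]

```text
time_s: 20.0
tcp_pos: [0.5169, -0.128, 0.0184]
orientation: [0.999, 0.045, -0.002, -0.0]
ft_force: [-7.8, -1.6, 9.8]
opening: 0.0611
grip_force: 59.2
```

Call:
servo_tool:
  delta_pos:
    - [0.05, 0, 0]
    - [0.05, 0, 0]
    - [0, 0, 0]
  rotation:
    - [0, 0, 0]
    - [0, 0, 0]
    - [0, 0, 0]
  grip: [0, 0, 0]

```text
time_s: 20.38
tcp_pos: [0.5204, -0.1276, 0.0184]
orientation: [0.999, 0.045, -0.002, -0.0]
ft_force: [-9.1, -2.5, 11.5]
opening: 0.0613
grip_force: 59.4
```

Call:
servo_tool:
  delta_pos:
    - [0.05, 0, -0.015]
    - [0.05, 0, 0]
    - [0, 0, 0]
  rotation:
    - [0, 0, 0]
    - [0, 0, 0]
    - [0, 0, 0]
  grip: [0, 0, 0]

```text
time_s: 20.75
tcp_pos: [0.5239, -0.1272, 0.0184]
orientation: [0.999, 0.045, -0.003, -0.0]
ft_force: [-9.6, -2.2, 6.3]
opening: 0.0617
grip_force: 58.8
```

Call:
servo_tool:
  delta_pos:
    - [0.05, 0, 0]
    - [0.04, 0, 0]
    - [0, 0, 0]
  rotation:
    - [0, 0, 0]
    - [0, 0, 0]
    - [0, 0, 0]
  grip: [0, 0, 0]

```text
time_s: 21.12
tcp_pos: [0.5271, -0.1269, 0.0185]
orientation: [0.999, 0.045, -0.003, -0.0]
ft_force: [-10.6, -3.4, 8.1]
opening: 0.061
grip_force: 59.1
```

Call:
servo_tool:
  delta_pos:
    - [0.04, 0.01, -0.008]
    - [0.02, 0, 0]
    - [0, 0, 0]
  rotation:
    - [0, 0, 0]
    - [0, 0, 0]
    - [0, 0, 0]
  grip: [0, 0, 0]

```text
time_s: 21.5
tcp_pos: [0.5289, -0.1268, 0.0185]
orientation: [0.999, 0.045, -0.004, -0.001]
ft_force: [-11.3, -1.7, 7.6]
opening: 0.061
grip_force: 58.9
```

Call:
servo_tool:
  delta_pos:
    - [0.03, 0, 0]
    - [0, 0, 0]
  rotation:
    - [0, 0, 0]
    - [0, 0, 0]
  grip: [0, 0]

```text
time_s: 21.75
tcp_pos: [0.53, -0.1266, 0.0185]
orientation: [0.999, 0.045, -0.004, -0.001]
ft_force: [-10.6, -1.0, 7.6]
opening: 0.0612
grip_force: 59.1
```

Call:
servo_tool:
  delta_pos:
    - [0.03, 0, 0]
    - [0, 0, 0]
  rotation:
    - [0, 0, 0]
    - [0, 0, 0]
  grip: [0, 0]

```text
time_s: 22.0
tcp_pos: [0.5311, -0.1265, 0.0185]
orientation: [0.999, 0.045, -0.004, -0.001]
ft_force: [-12.3, -0.9, 7.1]
opening: 0.0612
grip_force: 58.9
```

Call:
servo_tool:
  delta_pos:
    - [0.03, 0, 0]
    - [0, 0, 0]
  rotation:
    - [0, 0, 0]
    - [0, 0, 0]
  grip: [0, 0]

```text
time_s: 22.25
tcp_pos: [0.5321, -0.1265, 0.0185]
orientation: [0.999, 0.045, -0.004, -0.001]
ft_force: [-11.7, -1.9, 7.9]
opening: 0.0614
grip_force: 59.1
```

Call:
servo_tool:
  delta_pos:
    - [0.025, 0, 0]
    - [0, 0, 0]
  rotation:
    - [0, 0, 0]
    - [0, 0, 0]
  grip: [0, 0]

```text
time_s: 22.5
tcp_pos: [0.5327, -0.1264, 0.0185]
orientation: [0.999, 0.045, -0.004, -0.001]
ft_force: [-14.3, -1.8, 9.6]
opening: 0.0615
grip_force: 59.5
```

Call:
servo_tool:
  delta_pos:
    - [0.02, 0, 0]
    - [0, 0, 0]
  rotation:
    - [0, 0, 0]
    - [0, 0, 0]
  grip: [0, 0]

```text
time_s: 22.75
tcp_pos: [0.5327, -0.1264, 0.0185]
orientation: [0.999, 0.045, -0.005, -0.001]
ft_force: [-17.6, -3.3, 12.5]
opening: 0.0611
grip_force: 59.9
```

Call:
servo_tool:
  delta_pos:
    - [-0.05, 0, 0]
    - [-0.05, 0, 0]
    - [-0.02, 0, 0]
    - [0, 0, 0]
  rotation:
    - [0, 0, 0]
    - [0, 0, 0]
    - [0, 0, 0]
    - [0, 0, 0]
  grip: [0, 0, 0, 0]

```text
time_s: 23.25
tcp_pos: [0.5306, -0.1266, 0.0185]
orientation: [0.999, 0.045, -0.002, -0.001]
ft_force: [-6.3, 0.9, -0.1]
opening: 0.0615
grip_force: 58.1
```

Call:
servo_tool:
  delta_pos:
    - [-0.04, 0, 0]
    - [0, 0, 0]
  rotation:
    - [0, 0, 0]
    - [0, 0, 0]
  grip: [0, 0]

```text
time_s: 23.5
tcp_pos: [0.5305, -0.1268, 0.0186]
orientation: [0.999, 0.045, -0.001, -0.0]
ft_force: [-2.3, 2.9, -7.1]
opening: 0.061
grip_force: 57.4
```

Call:
servo_tool:
  delta_pos:
    - [0, 0, 0]
    - [0, 0, 0]
    - [0, 0, 0]
    - [0, 0, 0]
    - [0, 0, -0.3]
    - [0, 0, -0.7]
    - [0, 0, -0.9]
    - [0, 0, -0.9]
    - [-0.5, 0, -0.8]
    - [-0.5, 0, 0]
    - [0, 0, 0]
  rotation:
    - [0, 0, 0]
    - [0, 0, 0]
    - [0, 0, 0]
    - [0, 0, 0]
    - [0, 0, 0]
    - [0, 0, 0]
    - [0, 0, 0]
    - [0, 0, 0]
    - [0, 0, 0]
    - [0, 0, 0]
    - [0, 0, 0]
  grip: [1, 1, 1, 1, 1, 1, 1, 1, 1, 1, 1]

```text
time_s: 24.88
tcp_pos: [0.491, -0.1309, 0.1644]
orientation: [0.999, 0.045, 0.0, 0.0]
ft_force: [0.5, 0.1, 0.7]
opening: 0.0853
grip_force: 0.0
```

Run:
```python
from h import *
o=env.get_obs();print(o['tcp_pos'],o['opening'],o['ft_force'],o['time_s'])
im=env.read_camera('wrist'); cv2.imwrite('pics/w7.png',im[:,:,::-1])
for n in ['wrist']:
  for k,z in dict(mount_end=.024,reader=.014,reader_screen=.053).items():
    print(n,k,[(np.round(q['pixel'][::-1],1),round(q['confidence'],2),np.round(onz(n,q['pixel'][::-1],z),4)) for q in env.place_of(n,k)[:1]])
```

```text
[ 0.49101921 -0.13094036  0.16442343] 0.08528284207092328 [0.48276907 0.06037389 0.65879092] 24.875
wrist mount_end []
wrist reader [(array([324.5, 141. ]), 0.55, array([ 0.5328, -0.1266,  0.014 ]))]
wrist reader_screen [(array([324.3, 105.8]), 0.84, array([ 0.5622, -0.1238,  0.053 ]))]
```

View pics/w7.png

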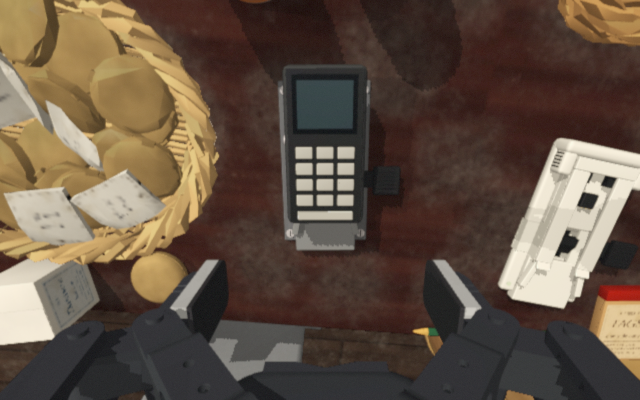

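The picture shows the reader seated straight on the mount, with its screen centre at about (324,106) and its front edge at about row 222. After release its origin is within about 5 mm of the mount's origin along the rail, so the catch is holding it.

```bash
python3 -c "
from bench import env
print(env.sign_off())"
```

```text
the job is handed in; nothing more can be done
None
```

The reader is off the dock and locked on the counter mount: before release it resisted a light backward pull, and afterwards it stayed at about x = +2 to +5 mm on the rail; the job was handed in at about 25 s, and the hand-in returned no verdict.

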